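Prove the latching stop of the vial conveyor and re-arm it

TASK

Test the stop of the small vial conveyor: push its three-lobed mushroom button down until it latches and take the fingers away so that it is seen to stay down, then turn it clockwise as its arrows show, by pushing sideways on a lobe, until it pops up again, and let it spring back. Then press the round reset key beside it fully home and let it go, to re-arm the drive. Work with the fingertips only, gripping and lifting nothing, never with the button or one of its lobes between the fingers, and leave the vials on the belt, the bottle and the roll where they stand.

Things in the scene. Friction and masses are not known exactly. Their poses are not given: they have to be found in the camera images.
- conveyor: Vial conveyor, fixed. Nearest the robot its control head, a white box 120 (x) x 180 (y) x 85 mm high; the belt (60 mm wide, top 60 mm above the bench) runs from it along +x, away from the robot, for 360 mm. Origin on the bench under the control head's centre; y left, z up. On the flat top are two controls: stop button, axis at x 0, y +42 mm; reset key, axis at x 0, y -48 mm.
- stop_top (a point): Centre of the crown of the black mushroom stop button, on its axis; moves with it; 125 mm above the bench when up. The head, 20 mm thick, is a round cap of 24.5 mm radius with three rounded lobes (68 mm over all) and hollows between them that fingertips fit into. Below: a neck of 12.5 mm radius and a steel collar, 24 mm radius, 9 mm high, on the control head's top.
- stop_lobe0 (a point): Top of a lobe of the stop button, on the lobe's centre line, 24.5 mm from the button's axis, 3 mm lower than stop_top. The lobe is upright, 9.5 mm in radius and 17 mm high; its underside is 20 mm above the control head's top when up, 13 mm when latched. Unturned, it points along the conveyor's +y (left).
- stop_lobe1 (a point): The same on the second lobe: unturned, 120 degrees anticlockwise from the first as seen from above (towards the robot and to the right).
- stop_lobe2 (a point): The same on the third lobe: unturned, 120 degrees further (away from the robot and to the right).
- stop_plunger (a joint): How far the stop button is pressed, m: 0 up, 0.0085 at its rigid stop. A spring resists with 4 N at first and 6 N at the end, and the latch with up to 3 N more about half-way; the button latches with a snap in its last 2 to 3 mm, so press it to the stop (a force of about 10 N). Let go, it stays at about 0.007.
- stop_head (a joint): Turn of the stop button clockwise seen from above, rad: 0 to 0.8, sprung back towards 0 with 0.02 to 0.065 N m (about 2 N on a lobe). It cannot turn anticlockwise from 0. Latched down, it is freed from the latch at a turn of 0.35 to 0.45 and springs up, though friction on the pushing finger can hold it down until that is drawn away; let go, it turns back to 0 in about 0.2 s.
- reset_key_top (a point): Centre of the top face of the round black reset key, 25 mm diameter, in a steel bezel of 41 mm diameter and 12 mm height; the face stands 106 mm above the bench and 9 mm above the bezel.
- reset_key (a joint): How far the reset key is pressed, m: 0 out, 0.005 fully in (spring of 1.5 N at first, 5 N at the end; it springs back).
- vial_0: Glass vial, 23 mm diameter, 42 mm high, standing on the belt between the guide rails; origin at the centre of its underside, as for the other vials. Not to be disturbed.
- vial_1: Glass vial, 23 mm diameter, 46 mm high, on the belt. Not to be disturbed.
- vial_2: Glass vial, 23 mm diameter, 42 mm high, on the belt. Not to be disturbed.
- vial_3: Glass vial, 23 mm diameter, 46 mm high, on the belt. Not to be disturbed.
- buffer_bottle: White plastic bottle, 62 mm diameter, 120 mm high, standing on the bench right of the conveyor; origin at the centre of its underside. Not to be disturbed.
- film_roll: Roll of sealing film standing on end, 54 mm diameter, 52 mm high, right of the conveyor; origin at the centre of its underside. Not to be disturbed.

How it is judged (in metres and radians):
On the way, in this order (a step that is already met when the one before it is completed fails the run):
1. the stop button is latched down with nothing touching it (value of joint stop_plunger above 0.005 m and contact force between stop_head and the fingers below 0.2 N and contact force between stop_head and the arm below 0.2 N), for 0.2 s.
2. the button is turned clockwise, past 0.25 rad (value of joint stop_head above 0.25 rad).
3. the button is up and turned back (value of joint stop_plunger below 0.0015 m and value of joint stop_head below 0.1 rad), for 0.2 s.
4. the reset key is pressed home (value of joint reset_key above 0.004 m and value of joint stop_plunger below 0.0015 m), for 0.05 s.
At the end, for the whole second after the job is handed in: The stop button is up (pressed less than 1.5 mm) and turned back (less than 0.1 rad), the reset key is out (less than 1 mm), every vial is within 10 mm and the bottle and the roll within 15 mm of where they stood (all of step 3 and value of joint reset_key below 0.001 m and distance of each of vial_0, vial_1, vial_2, vial_3 from where it was at the start of the episode below 0.01 m and distance of each of buffer_bottle, film_roll from where it was at the start of the episode below 0.015 m); the robot touches nothing.
It fails at once if the stop button is taken between the fingers (horizontal distance between the grasp point and stop_top below 0.012 m and z of the grasp point in the frame of stop_top below 0.008 m).
It fails at once if a lobe of the stop button is taken between the fingers ((horizontal distance between the grasp point and stop_lobe0 below 0.007 m and z of the grasp point in the frame of stop_lobe0 below 0.008 m) or (horizontal distance between the grasp point and stop_lobe1 below 0.007 m and z of the grasp point in the frame of stop_lobe1 below 0.008 m) or (horizontal distance between the grasp point and stop_lobe2 below 0.007 m and z of the grasp point in the frame of stop_lobe2 below 0.008 m)).
It fails at once if a vial, the bottle or the roll is lifted, tipped or pushed away (distance of any of vial_0, vial_1, vial_2, vial_3 from where it was at the start of the episode above 0.015 m or angle between any of vial_0, vial_1, vial_2, vial_3's own z axis and vertical above 0.4 rad or distance of any of buffer_bottle, film_roll from where it was at the start of the episode above 0.03 m).
It also fails if it takes over 51 s, if anything falls off the work surface, if the arm or the gripper's body presses on something with over 40 N, if the wrist force passes 120 N, or if a joint passes its speed limit or range.

ROBOT

A 6-joint arm with a two-finger parallel gripper is mounted at the origin on a cart in front of the work surface, level with it; the furniture and walls round the work are solid. World frame = base frame: x ahead of the robot, y to its left, z up, the work surface at z = 0. Lengths are in m, angles in degrees, forces in N, time in s.
With the tool pointing down it reaches from about 0.4 to 0.825 m from the base axis. Payload 7 kg.
Tool frame: the origin (TCP) lies on the centre line of the jaws, within the pads' length; the fingertips stand r.tip_reach ahead of it and the grasp point (between the pads) is the TCP (r.tip_reach is the distance from the TCP to the fingertips, in m); z points along the fingers, y is the line along which they close (so a half turn about z gives the same grasp; the last joint's range is limited). The gripper opens to 88 mm and grips with 3 to 60 N. Pads are 19 mm wide; open, the fingers measure 130 mm over their backs; the gripper's body (78 mm by 193 mm) begins 47 mm behind the grasp point.
Start: joints at [-53.222, 20.546, 0.682, 0, -70.136, -16.507], TCP at [0.234, -0.633, 0.246] pointing down, gripper open.
Joint ranges: [-176.03, 176.03], [-82.01, 121.73], [-58.28, 71.71], [-173.87, 95.51], [-174.79, -0.11], [-173.66, 173.66]. Speed limits (degrees/s): [136.94, 136.94, 172.46, 180, 180, 180].

INTERFACE

Orientations are given as [roll, pitch, yaw] about the fixed x, y, z axes, in that order (R = Rz(yaw) Ry(pitch) Rx(roll)).
In Python, from plant import sensors, cams, r gives the robot as it stands.
- The arm moves only by the tool drive_tool, never from a script. Its argument "rows" is a list of rows, each an object of numbers: "fingers": the gripper's target within -1 to 1 (fully open at 1, half-way at 0, shut at -1); "x", "y", "z": the shift along the tool's x, y, z in m; "spin": the turn about the tool's z in rad. A call has 1 to 10 rows; each row is the pose to reach, as a shift and turn from the pose commanded when the call began, along the tool's axes at that moment; what a row does not reach only later rows make up. A row lasts 1/8 s, in which the tool goes at most 62.5 mm and 10.7 degrees, less where a joint would pass 70% of its speed; a pose out of reach is approached as far as the arm can. A call with a gripper value outside its range is refused whole. The fingers move at their own pace and stop on an object; "newtons" is the grip in N (left out, the last holds). Time passes only in rows, so rows that repeat a pose let the fingers close. It gives the time, the measured TCP pose, the force, the opening and the grip force at its end, in the units of the state.
- sensors.get_state(): the state, without advancing time (a new reading comes with each control period).
- cams.capture(name): name is "scene" or "top" or "wrist"; returns a dict with "pixels" (420x560x3 uint8, red, green, blue), "intrinsics" (3x3 intrinsics, pixels), "k1" (the pictures are not rectified: a ray, as slopes to the right and down, at radius r is drawn at 1 + k1 r^2 times it, then the intrinsics apply), "eye" and "orientation" of the camera in the world; the wrist camera has in their place "T_tool_cam" (4x4, takes a point from camera to tool coordinates, whose origin is the TCP and whose axes are the flange's). Camera axes: x right, y up, looking along -z (the intrinsics and any distortion apply to the point x, -y, -z); pixel columns grow to the right and rows downward; lengths in m; the calibration is good to about 2 mm. A picture is of the moment at which its call begins: read the wrist's pose just before it. There is no depth.
- r.close_job(): hands the job in; it is judged then, once.
The state is a dict: "time_s": time; "joints": joint angles; "qd": joint speeds; "joint_torque": joint torques, N m; "tcp_pos": TCP position; "eef_rot": TCP orientation; "contact_force": force on the tool from outside, world axes, zero at the start; "moment": the same for the moment, N m; "gripper_width": finger opening in m; "gripper_force": force on a finger pad.
Only numpy, scipy, OpenCV 4.12 (cv2) and the standard library are available. Lean on these libraries where they do the work, as an engineer would, in place of code of your own. Each camera call takes 0.05 s, during which the arm holds its last target. There are 200 camera calls.

## Working session

There is one attempt and no reset: what is moved stays moved. The work goes in short steps, Python scripts to look and compute and a tool call to move; the robot and the scene stay as the last step left them, time stands still between calls to the robot, and variables do not carry over. Pictures are saved under pics/ and viewed, at most 10 in all, crops included, and the job is handed in when it is done.

Besides the shell and the picture viewer there is one more tool, called after "Call:" as a command line: name --argument value ..., lists and objects as JSON in quotes. drive_tool: Moves the arm, as the interface text tells. Its arguments: {"type":"object","properties":{"rows":{"type":"array"},"newtons":{"type":"number"}},"required":["rows"]}

```bash
mkdir -p pics
cat > h.py <<'E'
import numpy as np, cv2
from plant import sensors, cams, r
from scipy.spatial.transform import Rotation as R
def snap(n,f):
    c=cams.capture(n); cv2.imwrite('pics/'+f,c['pixels'][:,:,::-1]); return c
E
python3 - <<'E'
from h import *
s=sensors.get_state(); print({k:s[k] for k in('time_s','tcp_pos','eef_rot','gripper_width','contact_force')}, r.tip_reach)
import pickle
for n in('scene','top'):
    c=snap(n,n+'.png'); pickle.dump(c,open(n+'.pkl','wb')); print(n,c['intrinsics'],c['k1'],c['eye'],c['orientation'])
E
```

```text
{'time_s': 0.0, 'tcp_pos': array([ 0.23367245, -0.63280697,  0.24462839]), 'eef_rot': array([ 1.79906627e+02, -8.79179000e-03, -1.59736465e+02]), 'gripper_width': 0.08778458880404318, 'contact_force': array([-0.4415599 , -0.18930601,  0.76461967])} 0.019
scene [[500.60338915   0.         275.16382791]
 [  0.         500.60338915 202.9471423 ]
 [  0.           0.           1.        ]] -0.07087390779731664 [0.09251524 0.74399596 0.64197742] [  58.76797288    0.87297759 -147.10246002]
top [[456.8285664    0.         278.39292107]
 [  0.         456.8285664  202.59357929]
 [  0.           0.           1.        ]] -0.07871009891894855 [0.51558172 0.04681559 1.0297513 ] [  3.85811082  -1.18504597 -89.66055436]
```

View pics/top.png

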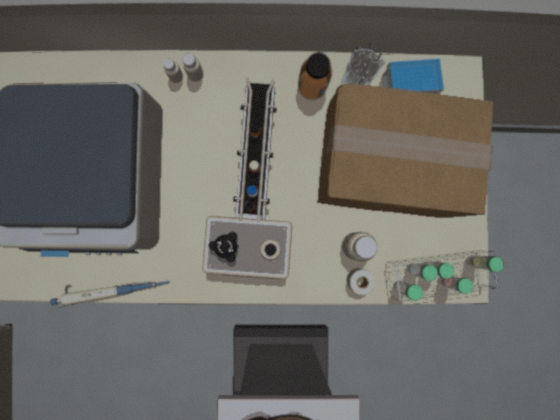

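View pics/scene.png

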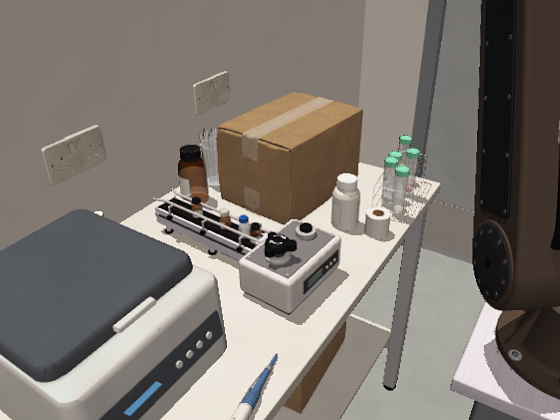

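The top view shows the control head at about px (205–291, 217–278), the stop button near (225,246) and the reset key near (270,250). I'll enlarge that part.

Run:
```python
from h import *
im=cv2.imread('pics/top.png')[205:290,195:300]
cv2.imwrite('pics/topc.png',cv2.resize(im,None,fx=7,fy=7,interpolation=cv2.INTER_CUBIC))
```

```text
(no output)
```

View pics/topc.png

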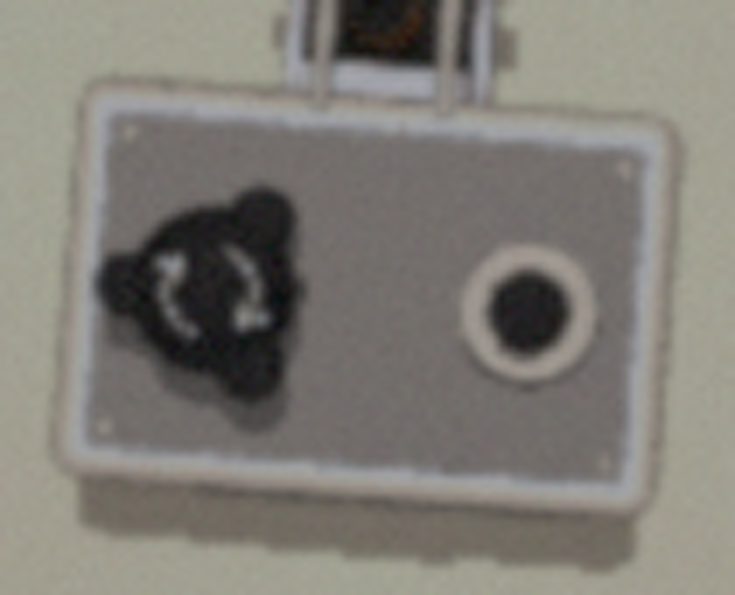

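The crop shows lobes at about (125,285), (263,220) and (250,370), the button centre near (213,292), and the key face at (528,313). The four panel screws are at (130,132), (625,170), (103,427) and (604,462).

```bash
cat >> h.py <<'E'
def ray(c,uv,eye=None,Rm=None):
    K=c['intrinsics'];d=np.array([c['k1'],0,0,0,0.]);
    p=cv2.undistortPoints(np.array([[uv]],float),K,d)[0,0]
    Rm=R.from_euler('xyz',c['orientation'],degrees=True).as_matrix() if Rm is None else Rm
    return (c['eye'] if eye is None else eye), Rm@np.array([p[0],-p[1],-1])
def hit(c,uv,z,eye=None,Rm=None):
    e,d=ray(c,uv,eye,Rm); return e+d*(z-e[2])/d[2]
E
python3 - <<'E'
from h import *; import pickle
c=pickle.load(open('top.pkl','rb'))
f=lambda u,v,z:hit(c,((u+.5)/7-.5+195,(v+.5)/7-.5+205),z)
P={}
for n,u,v,z in[('s1',130,132,.085),('s2',625,170,.085),('s3',103,427,.085),('s4',604,462,.085),('l0',125,285,.122),('l2',263,220,.122),('l1',250,370,.122),('key',528,313,.106)]:
    P[n]=f(u,v,z); print(n,P[n].round(4))
st=(P['l0']+P['l1']+P['l2'])/3; print('stop',st, [np.linalg.norm((P[k]-st)[:2]) for k in('l0','l1','l2')])
cen=sum(P['s%d'%i] for i in(1,2,3,4))/4
d=P['s1']+P['s3']-P['s2']-P['s4']; yaw=np.arctan2(-d[0],d[1]); e=P['s1']+P['s2']-P['s3']-P['s4']; y2=np.arctan2(e[1],e[0])
print(cen,np.degrees([yaw,y2]))
for y in(yaw,(yaw+y2)/2):
  for o in(.042,-.048): print(cen[:2]+o*np.array([-np.sin(y),np.cos(y)]))
b=st-P['key'];print('dist',np.hypot(*b[:2]),'yaw',np.degrees(np.arctan2(-b[0],b[1])))
s=sensors.get_state();print(R.from_euler('xyz',s['eef_rot'],degrees=True).as_matrix().round(3), cams.capture('wrist')['T_tool_cam'].round(3))
E
```

```text
s1 [0.5353 0.1621 0.085 ]
s2 [0.5251 0.016  0.085 ]
s3 [0.4487 0.1689 0.085 ]
s4 [0.4394 0.0218 0.085 ]
l0 [0.4913 0.1584 0.122 ]
l2 [0.5099 0.1196 0.122 ]
l1 [0.4676 0.1228 0.122 ]
key [0.4836 0.0444 0.106 ]
stop [0.48963589 0.13362105 0.122     ] [np.float64(0.024854180647932645), np.float64(0.02449932451743405), np.float64(0.02466125711261014)]
[0.48712587 0.09219976 0.085     ] [-3.81676963 -4.14132883]
[0.48992164 0.13410661]
[0.48393071 0.04430622]
[0.49004033 0.13409852]
[0.48379507 0.04431546]
dist 0.08939752152174178 yaw -3.857635675903802
[[-0.938 -0.346 -0.001]
 [-0.346  0.938  0.001]
 [ 0.     0.002 -1.   ]] [[-0.     0.964  0.267  0.073]
 [ 1.     0.     0.    -0.   ]
 [ 0.     0.267 -0.964 -0.14 ]
 [ 0.     0.     0.     1.   ]]
```

Call:
drive_tool --rows '[{"x": -0.036, "y": 0.045, "z": 0, "spin": 0, "fingers": -1}, {"x": -0.072, "y": 0.09, "z": 0, "spin": -0.1, "fingers": -1}, {"x": -0.108, "y": 0.135, "z": 0, "spin": -0.2, "fingers": -1}, {"x": -0.144, "y": 0.18, "z": 0, "spin": -0.3, "fingers": -1}, {"x": -0.18, "y": 0.225, "z": 0, "spin": -0.4, "fingers": -1}, {"x": -0.216, "y": 0.27, "z": 0, "spin": -0.5, "fingers": -1}, {"x": -0.252, "y": 0.315, "z": 0, "spin": -0.6, "fingers": -1}, {"x": -0.288, "y": 0.36, "z": 0, "spin": -0.7, "fingers": -1}, {"x": -0.324, "y": 0.405, "z": 0, "spin": -0.8, "fingers": -1}, {"x": -0.36, "y": 0.45, "z": 0, "spin": -0.908, "fingers": -1}]' --newtons 10

```text
time_s: 1.4
tcp_pos: [0.4158, -0.0844, 0.2458]
eef_rot: [-180.0, 0.0, -107.5]
contact_force: [1.4, -0.2, 0.1]
gripper_width: 0.0006
gripper_force: 0.0
```

Call:
drive_tool --rows '[{"x": -0.05, "y": -0.001, "z": 0.0, "spin": 0, "fingers": -1}, {"x": -0.1, "y": -0.002, "z": 0.0, "spin": 0, "fingers": -1}, {"x": -0.15, "y": -0.003, "z": 0.01, "spin": 0, "fingers": -1}, {"x": -0.2, "y": -0.004, "z": 0.03, "spin": 0, "fingers": -1}, {"x": -0.232, "y": -0.004, "z": 0.06, "spin": 0, "fingers": -1}, {"x": -0.232, "y": -0.004, "z": 0.08, "spin": 0, "fingers": -1}, {"x": -0.232, "y": -0.004, "z": 0.08, "spin": 0, "fingers": -1}]'

```text
time_s: 2.28
tcp_pos: [0.4889, 0.1332, 0.1639]
eef_rot: [179.9, -0.2, -107.7]
contact_force: [-0.3, -0.4, 0.2]
gripper_width: 0.0007
gripper_force: 0.0
```

Run:
```python
from h import *
s=sensors.get_state(); print(s['tcp_pos'],s['eef_rot'],s['contact_force'],s['joints'])
snap('wrist','w1.png')
```

```text
[0.48890747 0.13315543 0.16392441] [ 1.79853774e+02 -1.77024051e-01 -1.07676652e+02] [-0.2887754  -0.42566136  0.24335076] [ 3.74625524e+01  8.96056662e+00 -2.66638242e+01 -2.30633466e-02
 -5.46044474e+01 -5.51260346e+01]
```

View pics/w1.png

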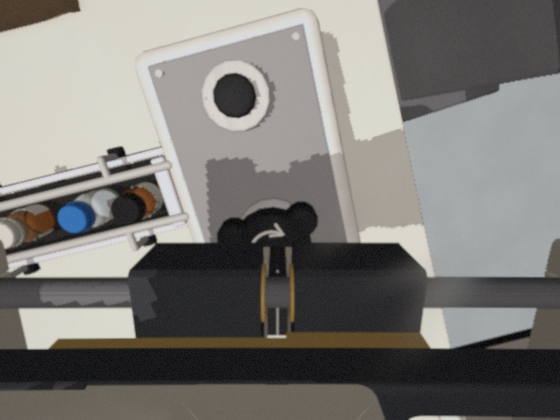

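The wrist view shows the key at px (235,95). The tool is centred over the button, with its near lobes at (235,232) and (302,218). Now I press.

Call:
drive_tool --rows '[{"x": 0, "y": 0, "z": 0.015, "fingers": -1}, {"x": 0, "y": 0, "z": 0.02, "fingers": -1}, {"x": 0, "y": 0, "z": 0.024, "fingers": -1}, {"x": 0, "y": 0, "z": 0.027, "fingers": -1}, {"x": 0, "y": 0, "z": 0.03, "fingers": -1}, {"x": 0, "y": 0, "z": 0.03, "fingers": -1}]'

```text
invalid input
```

Call:
drive_tool --rows '[{"x": 0, "y": 0, "z": 0.015, "spin": 0, "fingers": -1}, {"x": 0, "y": 0, "z": 0.02, "spin": 0, "fingers": -1}, {"x": 0, "y": 0, "z": 0.024, "spin": 0, "fingers": -1}, {"x": 0, "y": 0, "z": 0.027, "spin": 0, "fingers": -1}, {"x": 0, "y": 0, "z": 0.03, "spin": 0, "fingers": -1}, {"x": 0, "y": 0, "z": 0.03, "spin": 0, "fingers": -1}]'

```text
time_s: 3.08
tcp_pos: [0.49, 0.1332, 0.136]
eef_rot: [-180.0, -0.0, -107.7]
contact_force: [-1.2, -1.6, 5.2]
gripper_width: 0.0009
gripper_force: 2.5
```

Call:
drive_tool --rows '[{"x": 0, "y": 0, "z": 0.002, "spin": 0, "fingers": -1}, {"x": 0, "y": 0, "z": 0.003, "spin": 0, "fingers": -1}, {"x": 0, "y": 0, "z": 0.003, "spin": 0, "fingers": -1}]'

```text
time_s: 3.45
tcp_pos: [0.4904, 0.1332, 0.1354]
eef_rot: [-179.9, 0.0, -107.7]
contact_force: [-10.2, -2.5, 27.3]
gripper_width: 0.0007
gripper_force: 13.5
```

Call:
drive_tool --rows '[{"x": 0, "y": 0, "z": -0.015, "spin": 0, "fingers": -1}, {"x": 0, "y": 0.0, "z": -0.035, "spin": 0, "fingers": -1}, {"x": -0.02, "y": 0.025, "z": -0.035, "spin": 0, "fingers": -1}, {"x": -0.0355, "y": 0.045, "z": -0.035, "spin": 0, "fingers": -1}, {"x": -0.0355, "y": 0.045, "z": -0.02, "spin": 0, "fingers": -1}, {"x": -0.0355, "y": 0.045, "z": -0.005, "spin": 0, "fingers": -1}, {"x": -0.0355, "y": 0.045, "z": -0.005, "spin": 0, "fingers": -1}]'

```text
time_s: 4.32
tcp_pos: [0.4573, 0.1798, 0.1358]
eef_rot: [179.9, -0.2, -107.8]
contact_force: [-0.7, -0.5, -0.2]
gripper_width: 0.0004
gripper_force: 0.0
```

Run:
```python
from h import *
s=sensors.get_state(); print(s['tcp_pos'],s['eef_rot'],s['contact_force'])
c=snap('scene','s2.png'); w=snap('wrist','w2.png')
a=cv2.imread('pics/scene.png')[210:300,235:345];b=cv2.imread('pics/s2.png')[210:300,235:345]
v=cv2.resize(np.hstack([a,b]),None,fx=3.6,fy=3.6,interpolation=cv2.INTER_CUBIC)
cv2.imwrite('pics/cmp.png',v)
```

```text
[0.4572936  0.17981927 0.13582656] [ 1.79895171e+02 -1.69001001e-01 -1.07753015e+02] [-0.69940398 -0.47260006 -0.19507899]
```

View pics/cmp.png

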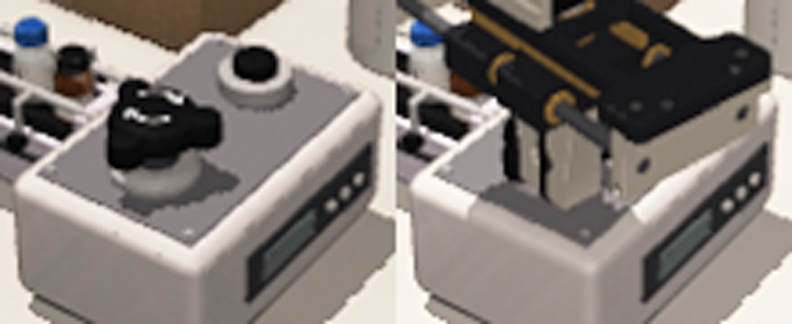

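View pics/w2.png

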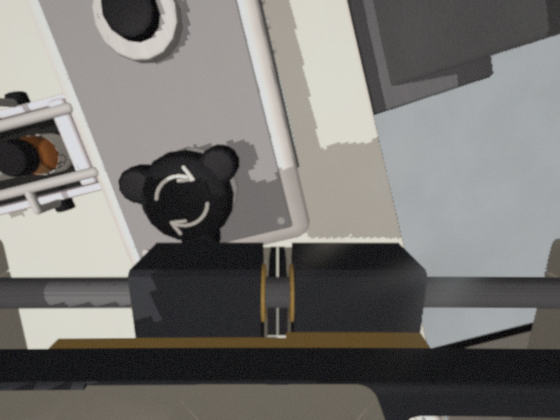

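The button looks pushed down over its collar and unturned, with lobes at (220,161) and (133,182). The tip is 9 mm higher than I intended, so I go lower and then advance.

Call:
drive_tool --rows '[{"x": -0.002, "y": 0, "z": 0.006, "spin": 0, "fingers": -1}, {"x": -0.002, "y": 0, "z": 0.009, "spin": 0, "fingers": -1}, {"x": -0.002, "y": -0.004, "z": 0.009, "spin": 0, "fingers": -1}, {"x": -0.002, "y": -0.008, "z": 0.009, "spin": 0, "fingers": -1}, {"x": -0.002, "y": -0.012, "z": 0.009, "spin": 0, "fingers": -1}, {"x": -0.002, "y": -0.012, "z": 0.009, "spin": 0, "fingers": -1}]'

```text
time_s: 5.18
tcp_pos: [0.4703, 0.1791, 0.1286]
eef_rot: [-180.0, 0.0, -107.7]
contact_force: [-1.0, -0.5, -0.5]
gripper_width: 0.0005
gripper_force: 0.0
```

Call:
drive_tool --rows '[{"x": 0.001, "y": -0.003, "z": 0.001, "spin": 0, "fingers": -1}, {"x": 0.001, "y": -0.006, "z": 0.001, "spin": 0, "fingers": -1}, {"x": 0.001, "y": -0.009, "z": 0.001, "spin": 0, "fingers": -1}, {"x": 0.001, "y": -0.012, "z": 0.001, "spin": 0, "fingers": -1}, {"x": 0.001, "y": -0.012, "z": 0.001, "spin": 0, "fingers": -1}]'

```text
time_s: 5.8
tcp_pos: [0.4815, 0.1748, 0.1277]
eef_rot: [-180.0, 0.0, -107.7]
contact_force: [-1.0, 2.8, 1.0]
gripper_width: 0.0003
gripper_force: 1.1
```

Run:
```python
from h import *
s=sensors.get_state(); print(s['tcp_pos'],s['contact_force'],s['moment'])
w=snap('wrist','w3.png');print(w['intrinsics'],w['k1'])
```

```text
[0.48148687 0.1748196  0.12768641] [-1.04409716  2.75988397  0.97604027] [0.90572213 0.413992   0.04938582]
[[329.10827848   0.         277.08432224]
 [  0.         329.10827848 211.74424734]
 [  0.           0.           1.        ]] 0.015745844981046912
```

View pics/w3.png

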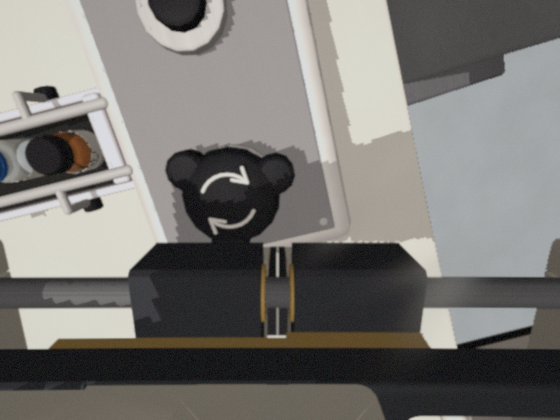

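The button has turned about 0.28 rad: its lobe line went from -13.6° to +2.5°, with lobes now at (185,168) and (275,172). I push on, then draw away.

Call:
drive_tool --rows '[{"x": 0, "y": -0.003, "z": 0, "spin": 0, "fingers": -1}, {"x": 0, "y": -0.006, "z": 0, "spin": 0, "fingers": -1}, {"x": 0, "y": -0.008, "z": 0, "spin": 0, "fingers": -1}, {"x": 0, "y": -0.008, "z": 0, "spin": 0, "fingers": -1}, {"x": -0.001, "y": 0.01, "z": 0, "spin": 0, "fingers": -1}, {"x": -0.005, "y": 0.035, "z": 0, "spin": 0, "fingers": -1}, {"x": -0.005, "y": 0.035, "z": 0, "spin": 0, "fingers": -1}, {"x": -0.005, "y": 0.035, "z": -0.03, "spin": 0, "fingers": -1}, {"x": -0.005, "y": 0.035, "z": -0.045, "spin": 0, "fingers": -1}, {"x": -0.005, "y": 0.035, "z": -0.045, "spin": 0, "fingers": -1}]'

```text
time_s: 7.1
tcp_pos: [0.4498, 0.1905, 0.1736]
eef_rot: [-179.9, 0.1, -107.7]
contact_force: [-0.3, -0.2, -0.0]
gripper_width: 0.0004
gripper_force: 0.0
```

Run:
```python
from h import *
s=sensors.get_state(); print(s['tcp_pos'],s['contact_force'])
w=snap('wrist','w4.png'); snap('scene','s4.png')
v=cv2.resize(np.hstack([cv2.imread('pics/s4.png')[210:300,235:345]]),None,fx=3.3,fy=3.3,interpolation=cv2.INTER_CUBIC)
b=np.zeros((300,400,3),np.uint8); b[:]=cv2.imread('pics/w4.png')[0:300,80:480]
o=np.zeros((300,400+v.shape[1],3),np.uint8); o[:,:400]=b; o[:v.shape[0],400:]=v[:300]
cv2.imwrite('pics/cmp4.png',o)
```

```text
[0.44977664 0.19047019 0.1735722 ] [-0.28830696 -0.21312894 -0.01629919]
```

View pics/cmp4.png

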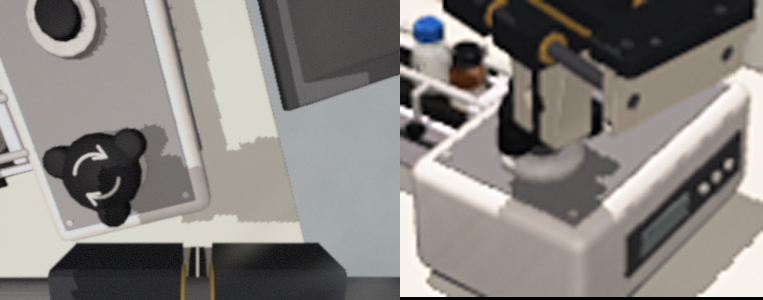

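The three lobes are at (210,144), (137,158) and (195,211) in full-picture pixels, so the button has turned back. I now check its height from the lobe spacing.

Run:
```python
from h import *
from scipy.optimize import least_squares
w=cams.capture('wrist')
# refine lobes on enlarged gradient not needed; fit z from spacing
T=w['T_tool_cam']
def fit(px,tcp,rot,rel):
    Rt=R.from_euler('xyz',rot,degrees=True).as_matrix(); eye=tcp+Rt@T[:3,3]; Rm=Rt@T[:3,:3]
    a0=np.radians(86.1); L=lambda x:[np.array([x[0]+.0245*np.cos(a0+x[3]+k*2*np.pi/3),x[1]+.0245*np.sin(a0+x[3]+k*2*np.pi/3)]) for k in rel]
    f=lambda x:np.concatenate([(hit(w,p,x[2],eye,Rm)[:2]-l)*1e3 for p,l in zip(px,L(x))])
    s=least_squares(f,[.49,.134,.12,0],x_scale=.01); print(s.x.round(4),s.cost)
    for z in(.115,.122): print(z,(np.mean([hit(w,p,z,eye,Rm) for p in px],0)).round(4))
fit([(210,144),(137,158),(195,211)],np.array([.4498,.1905,.1736]),[180,0,-107.7],[1,2,0])
fit([(220,161),(133,182)],np.array([.4573,.1798,.1358]),[179.9,-.2,-107.75],[1,2])
```

```text
[ 0.4888  0.1319  0.1247 -0.0116] 1.729755473197317
0.115 [0.492  0.1324 0.115 ]
0.122 [0.4897 0.132  0.122 ]
[ 0.4875  0.1307  0.1227 -0.0075] 2.4456421398801314e-24
0.115 [0.4892 0.1189 0.115 ]
0.122 [0.4868 0.1185 0.122 ]
```

Call:
drive_tool --rows '[{"x": 0.045, "y": -0.027, "z": 0, "spin": 0, "fingers": -1}, {"x": 0.09, "y": -0.054, "z": 0, "spin": 0, "fingers": -1}, {"x": 0.129, "y": -0.077, "z": 0, "spin": 0, "fingers": -1}, {"x": 0.129, "y": -0.077, "z": 0.02, "spin": 0, "fingers": -1}, {"x": 0.129, "y": -0.077, "z": 0.04, "spin": 0, "fingers": -1}, {"x": 0.129, "y": -0.077, "z": 0.04, "spin": 0, "fingers": -1}]'

```text
time_s: 8.0
tcp_pos: [0.482, 0.0428, 0.1306]
eef_rot: [179.8, -0.2, -107.8]
contact_force: [0.3, 0.4, -1.0]
gripper_width: 0.0001
gripper_force: 0.0
```

Run:
```python
from h import *
s=sensors.get_state(); print(s['tcp_pos'],s['contact_force'])
snap('scene','s5.png')
a=cv2.imread('pics/scene.png')[210:300,235:345];b=cv2.imread('pics/s5.png')[210:300,235:345]
cv2.imwrite('pics/cmp5.png',cv2.resize(np.hstack([a,b]),None,fx=3.6,fy=3.6,interpolation=cv2.INTER_CUBIC))
```

```text
[0.48201654 0.04282902 0.13060266] [ 0.34108213  0.38143943 -1.00511921]
```

View pics/cmp5.png

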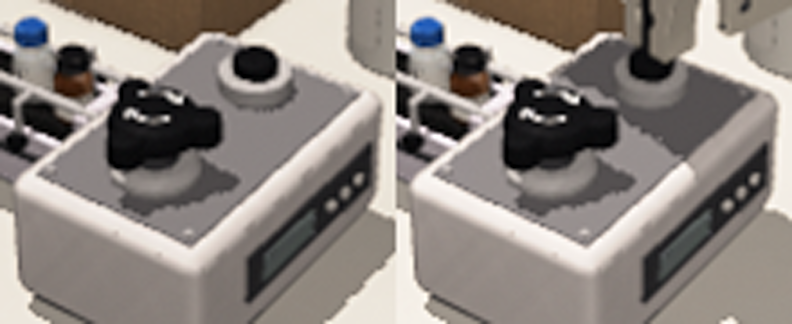

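The button stands exactly as in the first picture, up and unturned (right half, about (565,115)). The tip is over the key at (655,65), so I press it and retreat.

Call:
drive_tool --rows '[{"x": 0, "y": 0, "z": 0.005, "spin": 0, "fingers": -1}, {"x": 0, "y": -0.001, "z": 0.009, "spin": 0, "fingers": -1}, {"x": 0, "y": -0.001, "z": 0.012, "spin": 0, "fingers": -1}, {"x": 0, "y": -0.001, "z": 0.0135, "spin": 0, "fingers": -1}, {"x": 0, "y": -0.001, "z": 0.0135, "spin": 0, "fingers": -1}]'

```text
time_s: 8.68
tcp_pos: [0.4846, 0.0437, 0.1202]
eef_rot: [-180.0, 0.0, -107.7]
contact_force: [-4.8, 1.7, 12.6]
gripper_width: 0.0003
gripper_force: 6.1
```

Call:
drive_tool --rows '[{"x": 0, "y": 0, "z": 0.001, "spin": 0, "fingers": -1}, {"x": 0, "y": 0, "z": 0.001, "spin": 0, "fingers": -1}, {"x": 0, "y": 0, "z": -0.02, "spin": 0, "fingers": -1}, {"x": 0, "y": 0, "z": -0.06, "spin": 0, "fingers": -1}, {"x": 0, "y": 0, "z": -0.1, "spin": 0, "fingers": -1}, {"x": 0, "y": 0, "z": -0.1, "spin": 0, "fingers": -1}, {"x": 0, "y": 0, "z": -0.1, "spin": 0, "fingers": -1}, {"x": 0, "y": 0, "z": -0.1, "spin": 0, "fingers": -1}]'

```text
time_s: 9.68
tcp_pos: [0.4837, 0.0432, 0.218]
eef_rot: [179.9, -0.1, -107.7]
contact_force: [-0.3, -0.2, -1.0]
gripper_width: 0.0007
gripper_force: 0.0
```

Run:
```python
from h import *
s=sensors.get_state(); print(s['tcp_pos'],s['contact_force'])
print(r.close_job())
```

```text
[0.48374081 0.04320049 0.21797563] [-0.29061309 -0.18738615 -0.95809238]
the job is handed in; nothing more can be done
None
```

I pressed the stop button to its stop, turned it clockwise until it released, and saw it up and turned back; then I pressed the reset key home, let it go and handed the job in at about 9.7 s (no verdict came back; the latched state was inferred from the 27 N press and the pictures).

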